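# Size a dispenser piston in a ring gauge and file it by colour

### The job

Take the piston from the place with the white ring in the grey stand and lower it foot first through the rings of the gauge tower until a coloured ring stops it; press gently until the spring-mounted tower just gives, hold a moment, and never push the tower down as far as its hard stop. Then lift it out, stand it upright on the floor of the cup of the same colour as the ring that stopped it, and let go. Leave the other two pistons standing in the stand, and do not knock any piston over.

Things in the scene. Friction and masses are not known exactly. Their poses are not given: they have to be found in the camera images.
- piston_a: Piston a: upright steel shank 62 mm long, 14 to 23 mm thick (not marked; differs per piston), foot chamfered 1 mm, under a black grip 26 mm thick from 62 to 92 mm above the foot; about 60 g. Origin: centre of the foot, z up. The three start in any order in the stand; each fits 1.2 mm loose in one of the gauge's three upper bores, and the ring below stops it.
- piston_b: Piston b: upright steel shank 62 mm long, 14 to 23 mm thick (not marked; differs per piston), foot chamfered 1 mm, under a black grip 26 mm thick from 62 to 92 mm above the foot; about 60 g. Origin: centre of the foot, z up. The three start in any order in the stand; each fits 1.2 mm loose in one of the gauge's three upper bores, and the ring below stops it.
- piston_c: Piston c: upright steel shank 62 mm long, 14 to 23 mm thick (not marked; differs per piston), foot chamfered 1 mm, under a black grip 26 mm thick from 62 to 92 mm above the foot; about 60 g. Origin: centre of the foot, z up. The three start in any order in the stand; each fits 1.2 mm loose in one of the gauge's three upper bores, and the ring below stops it.
- gauge: Base of the ring gauge, fixed: dark, 90 mm square, 10 mm thick, carrying the sprung tower. Origin: centre of the underside, on the bores' axis; z up.
- gauge_mouth (a point): Centre of the tower's top bore, at its mouth; moves with the tower. Tower: four coaxial 68 mm square plates 6 mm thick on corner posts (caps 2 mm over the top plate). Plate tops, at rest, above the worktop, and bores (mouths chamfered 1 mm): plain aluminium 78, bore 24 mm; blue 62, bore 20; yellow 46, bore 16; red 30, bore 12.
- tower (a joint): How far the tower has sunk (m), 0 at rest: it begins to sink at about 2 N, then 1 N more per mm, and hits its hard stop at 11 mm (13 N); springs back.
- stand: Fixed grey stand 60 x 200 x 26 mm, long along its y; three blind holes 28 mm wide, 20 mm deep at y = -70, 0, +70 mm, floors 6 mm above the worktop. The hole at y = -70 mm has a white ring painted round it. Origin: centre of the underside.
- marked_place (a point): Centre of the floor of the stand's marked (white-ringed) place.
- middle_place (a point): Centre of the floor of the stand's middle place.
- far_place (a point): Centre of the floor of the stand's far (unmarked end) place.
- cup_blue: Blue cup fixed to the worktop, 44 mm outside (58 mm foot flange), 28 mm high, bore 30 mm, its inner floor 5 mm above the worktop. Origin: centre of the underside. The three cups swap places.
- cup_yellow: Yellow cup fixed to the worktop, 44 mm outside (58 mm foot flange), 28 mm high, bore 30 mm, its inner floor 5 mm above the worktop. Origin: centre of the underside. The three cups swap places.
- cup_red: Red cup fixed to the worktop, 44 mm outside (58 mm foot flange), 28 mm high, bore 30 mm, its inner floor 5 mm above the worktop. Origin: centre of the underside. The three cups swap places.

How it is judged:
By the outcome, as a careful person would: the job done as asked, in the order asked, and still so for the second after the job is handed in, with the robot touching nothing.
It also fails if it takes over 53 s, if anything falls off the work surface, if the arm or the gripper's body presses on something with over 40 N, if the wrist force passes 120 N, or if a joint passes its speed limit or range.

### The arm

A 6-joint arm with a two-finger parallel gripper is mounted at the origin on a cart in front of the work surface, level with it; the furniture and walls round the work are solid. World frame = base frame: x ahead of the robot, y to its left, z up, the work surface at z = 0. Lengths are in m, angles in rad, forces in N, time in s.
With the tool pointing down it reaches from about 0.35 to 0.975 m from the base axis. Payload 7.1 kg.
Tool frame: the origin (TCP) lies midway between the tips of the shut fingers; the grasp point (between the pads) lies 19 mm behind it; z points along the fingers, y is the line along which they close (so a half turn about z gives the same grasp; the last joint's range is limited). The gripper opens to 88 mm and grips with 3 to 60 N. Pads are 20 mm wide; open, the fingers measure 115 mm over their backs; the gripper's body (75 mm by 178 mm) begins 61 mm behind the grasp point.
Start: joints at [1.228, 0.423, 1.63, -0, 1.089, -0.019], TCP at [0.199, 0.593, 0.223] pointing down, gripper open.
Joint ranges: [-3, 3], [-0.9, 2.11], [0.09, 2.58], [-1.31, 4.45], [0.11, 2.69], [-2.54, 2.54]. Speed limits (rad/s): [2.39, 2.39, 3.01, 3.14, 3.14, 3.14].

### API

Orientations are given as a unit quaternion [w, x, y, z].
In Python, from station import move_pose, movel, movej, command_gripper, wait, inverse_kinematics, read_camera, camera_info, MotionError, job_done, get_time, get_joint_pos, get_qvel, get_effort, get_tcp_pos, get_ee_rot, get_ft_force, get_ft_torque, get_grip_width, get_finger_force gives the robot as it stands. Calls block until the motion is done:
- move_pose(position, orientation): joint-space move of the TCP to a pose.
- movel(position, frame=None, v=0.15, until_force=None): straight line of the TCP; frame=None keeps the orientation; v is the mean speed in m/s. With until_force (N) it stops when the force on the tool has changed by that much, and returns True; else False.
- movej(angles): joint-space move.
- command_gripper(opening): opening from 0.0 (shut) to 1.0 (fully open); the grip force is fixed at half the most; returns when the fingers have stopped.
- wait(seconds).
- inverse_kinematics(position, orientation): joint angles nearest the present ones, or None.
- read_camera(name): name is "scene" or "top" or "wrist"; returns the picture (420x560x3 uint8, red, green, blue); there is no depth.
- camera_info(name): a dict with "intrinsics" (3x3 intrinsics, pixels), "dist" ([k1, k2, p1, p2, k3] as OpenCV has them; the pictures are not rectified), "T" (4x4, takes a point from camera to world coordinates); the wrist camera has in their place "tool_from_camera" (4x4, takes a point from camera to tool coordinates, whose origin is the TCP and whose axes are the flange's). Camera axes: x right, y up, looking along -z (the intrinsics and any distortion apply to the point x, -y, -z); pixel columns grow to the right and rows downward; lengths in m; the calibration is good to about 2 mm. A picture is of the moment at which its call begins: read the wrist's pose just before it. camera_info takes no time and is no camera call.
A pose or a line that the arm cannot do raises MotionError and nothing moves.
- job_done(): hands the job in; it is judged then, once.
Readings, each from a call of its own:
- get_time(): time.
- get_joint_pos(): joint angles.
- get_qvel(): joint speeds.
- get_effort(): joint torques, N m.
- get_tcp_pos(): TCP position.
- get_ee_rot(): TCP orientation.
- get_ft_force(): force on the tool from outside, world axes, zero at the start.
- get_ft_torque(): the same for the moment, N m.
- get_grip_width(): opening from 0.0 (shut) to 1.0 (fully open).
- get_finger_force(): force on a finger pad.
Only numpy, scipy, OpenCV 4.12 (cv2) and the standard library are available. Lean on these libraries where they do the work, as an engineer would, in place of code of your own. Each camera call takes 0.05 s, during which the arm holds its last target. There are 200 camera calls.

## Working session

There is one attempt and no reset: what is moved stays moved. The work goes in short steps, each a Python script; the robot and the scene stay as the last script left them, time stands still between calls to the robot, and variables do not carry over. Pictures are saved under pics/ and viewed, at most 10 in all, crops included, and the job is handed in when it is done.

```bash
mkdir -p pics; ls; python3 - <<'E'
from station import *
import cv2,numpy as np
for n in("top","scene"):
    cv2.imwrite(f"pics/{n}0.png",cv2.cvtColor(read_camera(n),cv2.COLOR_RGB2BGR))
    c=camera_info(n);print(n,np.round(c["intrinsics"],1).tolist(),c["dist"],np.round(c["T"],4).tolist())
print(camera_info("wrist"),get_ee_rot(),get_time())
E
```

```text
pics
top [[498.7, 0.0, 287.4], [0.0, 498.7, 212.5], [0.0, 0.0, 1.0]] [0.02624136 0.         0.         0.         0.        ] [[0.0142, 0.9964, -0.0833, 0.4109], [-0.9999, 0.0139, -0.0049, 0.0308], [-0.0037, 0.0834, 0.9965, 1.2166], [0.0, 0.0, 0.0, 1.0]]
scene [[400.7, 0.0, 282.5], [0.0, 400.7, 211.3], [0.0, 0.0, 1.0]] [0.02899785 0.         0.         0.         0.        ] [[0.4394, 0.5388, -0.7187, -0.2141], [-0.8983, 0.2623, -0.3526, -0.3197], [-0.0015, 0.8005, 0.5993, 0.6727], [0.0, 0.0, 0.0, 1.0]]
{'intrinsics': array([[300.50677482,   0.        , 282.43796088],
       [  0.        , 300.50677482, 211.43401265],
       [  0.        ,   0.        ,   1.        ]]), 'dist': array([-0.0594739,  0.       ,  0.       ,  0.       ,  0.       ]), 'tool_from_camera': array([[-1.48558611e-03,  9.70462955e-01,  2.41245612e-01,
         6.65683952e-02],
       [ 9.99998895e-01,  1.42784209e-03,  4.14169675e-04,
         2.77865652e-04],
       [ 5.74756879e-05,  2.41245961e-01, -9.70464004e-01,
        -1.61674554e-01],
       [ 0.00000000e+00,  0.00000000e+00,  0.00000000e+00,
         1.00000000e+00]])} [-1.25185831e-04  1.61179552e-01  9.86924868e-01 -6.64379809e-04] 0.1
```

View pics/top0.png

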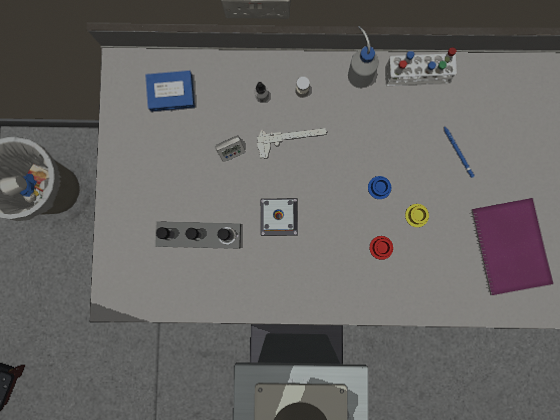

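View pics/scene0.png

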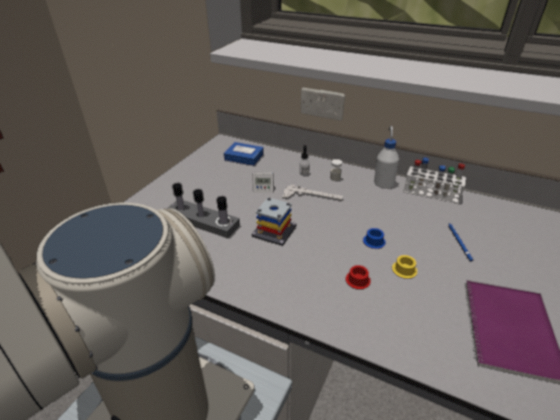

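The top view shows the stand with pistons at about (163,233), (192,234) and (225,235). The gauge is at (279,216). The cups are blue (379,187), yellow (417,215) and red (381,247). I'll get rough positions first, then take wrist views.

```bash
cat > h.py <<'E'
from station import *
import cv2,numpy as np
from scipy.spatial.transform import Rotation as Rn
def quat(yaw,flip=0):   # tool down, tool x at 'yaw' in the world
    a=(yaw)/2; return np.array([0,np.cos(a),np.sin(a),0.])
def wristT():
    q=get_ee_rot();T=np.eye(4);T[:3,:3]=Rn.from_quat([q[1],q[2],q[3],q[0]]).as_matrix();T[:3,3]=get_tcp_pos()
    return T@camera_info("wrist")["tool_from_camera"]
def cast(name,uv,z,T=None):
    c=camera_info(name);T=c["T"] if T is None else T;T=np.array(T)
    p=cv2.undistortPoints(np.float64(uv).reshape(-1,1,2),np.array(c["intrinsics"]),np.array(c["dist"])).reshape(-1,2)
    d=np.c_[p[:,0],-p[:,1],-np.ones(len(p))]@T[:3,:3].T
    return T[:3,3]+d*((z-T[2,3])/d[:,2])[:,None]
def project(name,P,T):
    c=camera_info(name);W=np.linalg.inv(T);p=np.atleast_2d(P)@W[:3,:3].T+W[:3,3]
    p=p*[1,-1,-1]
    return cv2.projectPoints(p,np.zeros(3),np.zeros(3),np.array(c["intrinsics"]),np.array(c["dist"]))[0].reshape(-1,2)
def shot(name,fn=None):
    T=wristT() if name=="wrist" else np.array(camera_info(name)["T"])
    im=cv2.cvtColor(read_camera(name),cv2.COLOR_RGB2BGR)
    if fn: cv2.imwrite("pics/"+fn,im)
    return im,T
E
python3 - <<'E'
from h import *
im=cv2.imread("pics/top0.png");hsv=cv2.cvtColor(im,cv2.COLOR_BGR2HSV)
def blobs(m):
    n,l,s,c=cv2.connectedComponentsWithStats(m.astype(np.uint8));return [(s[i],c[i]) for i in range(1,n) if s[i][4]>60]
H,S,V=cv2.split(hsv)
for nm,m,z in(("blue",(abs(H.astype(int)-112)<12)&(S>170),.02),("yellow",(abs(H.astype(int)-30)<6)&(S>170),.02),("red",((H<6)|(H>174))&(S>170),.02)):
    for s,c in blobs(m): 
        bc=[s[0]+s[2]/2-.5,s[1]+s[3]/2-.5]
        print(nm,s,bc,np.round(cast("top",bc,z),4))
print("pist",np.round(cast("top",[[163,233],[192,234],[224,235]],.095),3),"gauge",np.round(cast("top",[279,216],.078),3))
print("stand corners",np.round(cast("top",[[156,222],[242,222],[241,248],[155,247]],.026),3))
print("gauge c",np.round(cast("top",[[261,199],[297,199],[298,235],[261,235]],.08),3))
for yaw in(np.pi/2,-np.pi/2): 
    for p in ([.36,.17,.3],[.43,.05,.3],[.43,-.2,.3]): print(yaw,inverse_kinematics(p,quat(yaw)))
cv2.imwrite("pics/crop1.png",cv2.resize(im[180:270,140:440],None,fx=2.6,fy=2.6,interpolation=cv2.INTER_CUBIC))
E
```

```text
blue [368 176  23  23 381] [np.float64(379.0), np.float64(187.0)] [[ 0.5757 -0.1836  0.02  ]]
red [370 236  23  23 418] [np.float64(381.0), np.float64(247.0)] [[ 0.4312 -0.1882  0.02  ]]
pist [[0.454 0.315 0.095]
 [0.453 0.25  0.095]
 [0.452 0.178 0.095]] gauge [[0.498 0.055 0.078]]
stand corners [[0.483 0.35  0.026]
 [0.486 0.145 0.026]
 [0.424 0.146 0.026]
 [0.424 0.35  0.026]]
gauge c [[0.536 0.097 0.08 ]
 [0.537 0.015 0.08 ]
 [0.455 0.011 0.08 ]
 [0.454 0.096 0.08 ]]
1.5707963267948966 [ 4.11284586e-01 -2.67275964e-02  2.01065004e+00 -4.44089210e-16
  1.15767021e+00  4.11284586e-01]
1.5707963267948966 [ 8.82665502e-02  3.49052926e-02  1.94867364e+00 -4.44089210e-16
  1.15801372e+00  8.82665502e-02]
1.5707963267948966 [-4.60448889e-01  1.05380981e-01  1.87148067e+00 -4.44089210e-16
  1.16473101e+00 -4.60448889e-01]
-1.5707963267948966 None
-1.5707963267948966 None
-1.5707963267948966 None
```

View pics/crop1.png

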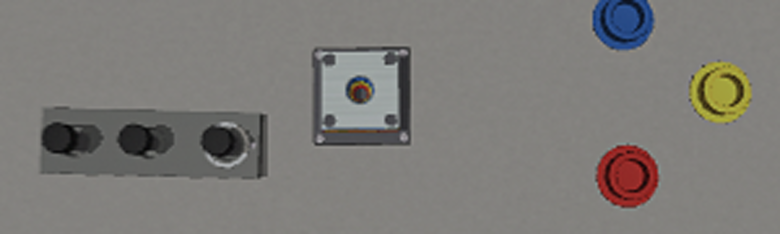

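The white ring surrounds the rightmost piston at about (0.453, 0.178), and the stand axis is aligned with world y. So I'll close the fingers along x. Next I'll hover there and over the gauge at the same relative height, so that camera bias cancels.

```bash
python3 - <<'E'
from h import *
Q=quat(np.pi/2)
move_pose([.453,.178,.205],Q)
command_gripper(0.75)
im,T=shot("wrist","w_p.png");np.save("w_p.npy",T)
print(get_tcp_pos(),project("wrist",[.453,.178,.098],T),get_time(),get_ft_force())
movel([.497,.055,.185]);im2,T=shot("wrist","w_g.png");np.save("w_g.npy",T);print(get_tcp_pos(),project("wrist",[.497,.055,.078],T),get_time())
cv2.imwrite("pics/w_pg.png",cv2.resize(np.hstack([im,im2]),(800,300)))
E
```

```text
[0.45300627 0.17801534 0.20500379] [[283.64418498 210.73254616]] 2.475 [-0.16147525  0.21290668 -0.61875048]
[0.49683479 0.05558292 0.1851155 ] [[283.80047611 211.04883947]] 3.5583
```

View pics/w_pg.png

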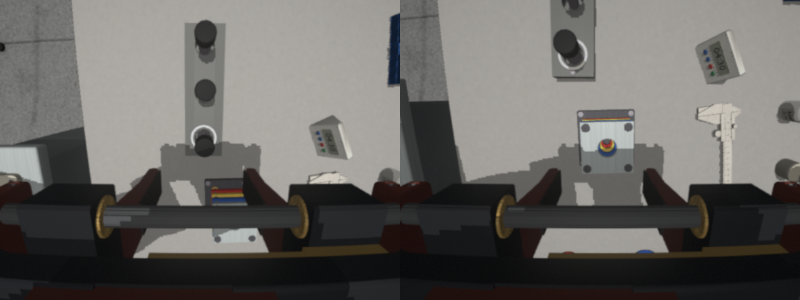

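The piston grip sits near pixel (286,203) and the gauge bore near (290,204), both close to where I predicted. I'll zoom in before detecting them.

```bash
python3 - <<'E'
import cv2,numpy as np
a=cv2.imread("pics/w_p.png")[165:245,240:330];b=cv2.imread("pics/w_g.png")[145:250,240:330]
a=cv2.copyMakeBorder(a,0,25,0,0,cv2.BORDER_CONSTANT)
cv2.imwrite("pics/crop2.png",cv2.resize(np.hstack([a,b]),None,fx=4.4,fy=4.4,interpolation=cv2.INTER_CUBIC))
g=cv2.cvtColor(a,cv2.COLOR_BGR2GRAY);print(g[10:80:3,10:80:3])
E
```

```text
[[170 170 171 135 124 123 122 125 127 132 158 187 189 163 134 126 124 122
  121 121 123 168 169 167]
 [168 168 170 135 123 123 123 124 178 213 196 158 146 197 213 178 125 122
  122 121 126 170 169 169]
 [170 170 170 135 123 122 122 177 205 131 108  80  84  95 123 199 194 123
  121 121 126 171 170 169]
 [171 171 171 140 123 123 146 211 122  87  70  70  69  69  79 121 201 151
  121 120 127 169 170 169]
 [170 171 169 139 123 123 201 161 101  78  69  68  64  65  65 109 153 203
  121 120 129 169 170 170]
 [169 169 169 139 122 124 207 131  92  67  46  34  34  35  48  76 117 214
  126 121 129 169 170 169]
 [170 170 168 140 121 123 210 123  80  37  36  38  39  37  35  38 112 211
  127 121 133 169 170 169]
 [170 171 170 139 121 122 205 135  49  38  49  52  51  52  47  37  93 211
  123 120 130 167 168 169]
 [168 170 169 139 122 121 172 180  45  50  51  51  51  50  50  49  83 190
  119  89  93 105 105 107]
 [107 107 106 110 112 114 120 198  47  50  50  50  50  49  49  48  46  85
   77  77  85 105 104 104]
 [106 106 105  88  78  90 121 119  47  48  49  49  49  47  47  47  45  72
   77  77  86 10
[... 624 characters left out ...]
05 104 104 103 105 104 104 105 103 103 103 104 104 103 103 103 103
  103 103 104 104 103 103]
 [105 104 104 104 104 104 105 105 103 104 104 103 103 103 103 103 104 102
  103 103 102 103 103 104]
 [105 102 103 105 102 105 105 103 104 103 101 103 103 104 102 101 104 103
  104 103 104 104 103 103]
 [105 105 104 104 104 104 103 104 104 103 104 103 103 102 103 102 103 103
  102 103 103 103 102 103]
 [106 104 103 104 104 103 103 104 103 103 103 104 103 104 103 103 102 102
  103 103 102 102 102 103]
 [103 104 104 104 103 103 104 103 104 103 104 104 103 103 103 103 103 102
  103 102 103 103 102 102]
 [104 103 103 104 104 104 104 104 103 104 103 104 103 103 103 103 104 103
  103 103 102 102 102 102]]
```

View pics/crop2.png

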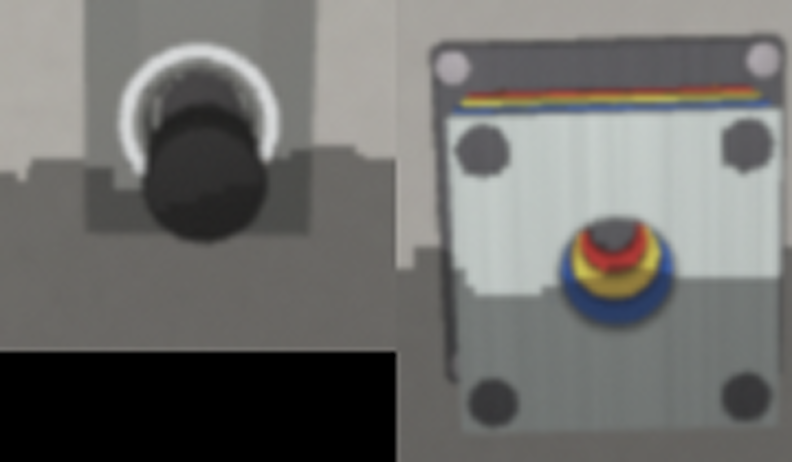

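The marked piston and the gauge are both clear. The gauge is turned by about 2°, and the bore shows blue, yellow and red inside. Now I'll measure their centres.

```bash
cat >> h.py <<'E'
def circ(p):
    p=np.float64(p);s=np.linalg.lstsq(np.c_[2*p,np.ones(len(p))],(p**2).sum(1),rcond=None)[0]
    return s[:2],np.sqrt(s[2]+s[:2]@s[:2])
def piston_top(im,T,guess,z=.098):
    """grip-top centre: circle through the near (lower) edge of the black blob"""
    u=project("wrist",guess,T)[0];x0,y0=np.int32(u)-45
    K=6;g=cv2.cvtColor(im,cv2.COLOR_BGR2GRAY)[y0:y0+90,x0:x0+90]
    g=cv2.resize(g,None,fx=K,fy=K,interpolation=cv2.INTER_CUBIC)
    m=cv2.morphologyEx((g<60).astype(np.uint8),cv2.MORPH_OPEN,np.ones((25,25)))
    n,l,s,c=cv2.connectedComponentsWithStats(m)
    i=1+np.argmin([np.hypot(*(c[j]-45*K))-s[j][4]/1e3 for j in range(1,n)])
    ct=max(cv2.findContours((l==i).astype(np.uint8),0,cv2.CHAIN_APPROX_NONE)[0],key=len)[:,0]
    low=ct[ct[:,1]>ct[:,1].max()-13*K]
    pts=(low+.5)/K-.5+[x0,y0];W=cast("wrist",pts,z,T)
    c,r=circ(W[:,:2]);return c,r
def gauge_caps(im,T,guess,z=.08):
    u=project("wrist",guess,T)[0];x0,y0=np.int32(u)-60;K=6
    g=cv2.cvtColor(im,cv2.COLOR_BGR2GRAY)[y0:y0+120,x0:x0+120]
    g=cv2.resize(g,None,fx=K,fy=K,interpolation=cv2.INTER_CUBIC)
    a=cv2.adaptiveThreshold(g,255,cv2.ADAPTIVE_THRESH_MEAN_C,cv2.THRESH_BINARY_INV,40*K+1,18)
    out=[]
    for c in cv2.findContours(a,cv2.RETR_LIST,cv2.CHAIN_APPROX_NONE)[0]:
        A=cv2.contourArea(c);P=cv2.arcLength(c,True)
        if A<60*K*K or 4*np.pi*A/P**2<.6: continue
        W=cast("wrist",(c[:,0]+.5)/K-.5+[x0,y0],z,T);cc,r=circ(W[:,:2]);out.append((cc,r,A/K/K))
    return out
E
python3 - <<'E'
from h import *
im=cv2.imread("pics/w_p.png");T=np.load("w_p.npy");print(piston_top(im,T,[.453,.178,.098]))
im=cv2.imread("pics/w_g.png");T=np.load("w_g.npy")
for o in gauge_caps(im,T,[.497,.055,.078]):print(np.round(o[0],4),round(o[1],4),o[2])
E
```

```text
(array([0.45531429, 0.18276323]), np.float64(0.013012702398895445))
[0.4763 0.0313] 0.0053 94.97222222222223
[0.5298 0.0326] 0.0053 94.2638888888889
[0.4751 0.0849] 0.0052 107.2638888888889
[0.5286 0.086 ] 0.0053 109.84722222222223
```

Both checks agree with the given sizes: the grip radius measures 13.0 mm and the caps form a 53.5 mm square. I'll grasp to centre the piston, release, and look again from the same relative place, which calibrates out the camera bias.

```bash
python3 - <<'E'
from h import *
g=np.array([.4553,.1828])
movel([*g,.2],v=.25); movel([*g,.067],v=.15)
command_gripper(0.2);print("width",get_grip_width()*88,get_finger_force(),get_ft_force()); tg=get_tcp_pos()
command_gripper(0.75);movel([*g,.205],v=.2)
wait(.2);im,T=shot("wrist","w_p2.png");c,r=piston_top(im,T,[*g,.098])
print("tcp grasp",tg,"seen",c,r,get_tcp_pos(),get_time()); np.save("bias.npy",c-tg[:2])
movel([.5025-.0,.0587,.187],v=.25);wait(.2);im,T=shot("wrist","w_g2.png")
o=gauge_caps(im,T,[.5025,.0587,.08])
for a in o:print(np.round(a[0],4),round(a[1],4))
m=np.mean([a[0] for a in o],axis=0);print(m,"target",m-(c-tg[:2]),get_time());np.save("gauge.npy",m-(c-tg[:2]))
E
```

```text
width 25.48873546123026 30.000188135691133 [-0.73551459 -0.07767931  1.47036555]
tcp grasp [0.45530831 0.18283788 0.06704702] seen [0.45481075 0.18317767] 0.013296359168028328 [0.45474374 0.18258588 0.20393588] 7.8667
[0.4763 0.0313] 0.0054
[0.53   0.0326] 0.0053
[0.5025 0.059 ] 0.0121
[0.4751 0.085 ] 0.0051
[0.5288 0.0863] 0.0053
[0.50253457 0.05884943] target [0.50303213 0.05850964] 8.8
```

The bias is under 1 mm. Now grasp, lift, insert and press, checking depth against the ring heights.

```bash
python3 - <<'E'
from h import *
g=np.array([.4553,.1828]);G=np.load("gauge.npy")
movel([*g,.19],v=.3); movel([*g,.067],v=.18)
command_gripper(0.2);print("w",get_grip_width()*88); z0=get_tcp_pos()
off=z0[2]-.006;print("foot below tcp",off,z0)
movel([*g,.2],v=.2); movel([*G,.19],v=.25); movel([*G,.155],v=.15); wait(.3)
p=np.array(get_tcp_pos());print("above",p,G,get_ft_force()); C=G+(G-p[:2])
movel([*C,.148],v=.05);wait(.2);f0=np.array(get_ft_force());print(get_tcp_pos(),f0)
hit=movel([*C,.080],v=.03,until_force=1.5)
for i in range(4):
    wait(.1);print(hit,"foot z",get_tcp_pos()[2]-off,np.array(get_tcp_pos())[:2]-G,np.array(get_ft_force())-f0,get_ft_torque())
print(get_time())
E
```

```text
w 25.33650410780964
foot below tcp 0.061131638802120934 [0.45539276 0.1828757  0.06713164]
above [0.50348237 0.0586945  0.15575364] [0.50303213 0.05850964] [ 0.27754332 -0.21208642 -0.37833875]
[0.50264799 0.05827957 0.1480025 ] [ 0.55402574 -1.17592279 -0.71845565]
True foot z 0.07696662465608262 [-0.00047128 -0.00018041] [0.17781363 1.25502345 2.50073412] [ 0.01335648 -0.12058219 -0.00921512]
True foot z 0.07702864816031407 [-0.00047002 -0.00016323] [-0.19655215  0.68165233  1.54357515] [-0.00921537 -0.14385463 -0.00803774]
True foot z 0.0770191714706979 [-0.00052984 -0.00017329] [0.03457967 0.98295084 2.98928338] [-0.05016847 -0.1585976  -0.03962306]
True foot z 0.07701990841667661 [-0.0005477  -0.00017128] [0.25436982 1.62152829 2.82866733] [-0.01513026 -0.20902597 -0.00369917]
14.75
```

It stopped at foot z = 77 mm, on the top plate's chamfer, with a reaction toward +y. I'll back off and retry with small offsets.

```bash
cat > ins.py <<'E'
from h import *
G=np.load("gauge.npy");off=.06113
def goto(xy,z,v=.05):
    movel([*xy,z],v=v);wait(.15)
def attempt(d):
    C=G+d; goto(C,.142)
    e=C-np.array(get_tcp_pos())[:2]
    f0=np.array(get_ft_force())
    hit=movel([*C,.080],v=.03,until_force=1.8)
    p=np.array(get_tcp_pos());wait(.1);f=np.array([get_ft_force() for _ in range(5)]).mean(0)-f0
    print("d",np.round(d*1e3,2),"err",np.round(e*1e3,2),hit,"foot mm",round((get_tcp_pos()[2]-off)*1e3,2),"off",np.round((np.array(get_tcp_pos())[:2]-G)*1e3,2),"f",np.round(f,2),"tq",np.round(get_ft_torque(),2),get_time(),flush=True)
    return get_tcp_pos()[2]-off
E
python3 - <<'E'
from ins import *
for d in ([0,.0006],[.0005,.0012]):
    if attempt(np.array(d))<.07: break
E
```

```text
d [0.  0.6] err [0.39 0.02] True foot mm 60.87 off [0.02 0.59] f [0.62 0.29 3.37] tq [-0.06 -0.14 -0.01] 16.175
```

The foot stops at 60.9 mm with about 3.4 N, which fits the blue ring (62 mm) with the tower sunk about 1.1 mm. I'll hold there, then check the side play in the top bore to rule out a thinner piston caught by misalignment: a 22.8 mm shank should have 0.6 mm each way.

```bash
python3 - <<'E'
from ins import *
C=G+[0,.0006]
movel([*C,.1215],v=.01);wait(.8);print("hold foot",(get_tcp_pos()[2]-off)*1e3,get_ft_force())
goto(C,.1255)
for ax in(0,1):
  for s in(1,-1):
    d=np.zeros(2);d[ax]=s*.0025
    h=movel([*(C+d),.1255],v=.02,until_force=3);print(ax,s,h,np.round((np.array(get_tcp_pos())[:2]-C)*1e3,2));goto(C,.1255)
print(get_ft_force(),get_tcp_pos()[2],get_time())
E
```

```text
hold foot 60.36731784051153 [0.63031238 0.05980023 2.58704872]
0 1 False [ 1.67 -0.01]
0 -1 True [-0.86  0.11]
1 1 False [-0.19  2.35]
1 -1 True [ 0.1  -1.71]
[ 0.1485602  -0.95666728 -0.51098568] 0.12530172787602653 20.1917
```

The side play is ambiguous because of compliance. I'll use the existing image in which the marked piston is seen obliquely to judge its shank thickness.

```bash
python3 - <<'E'
import cv2,numpy as np
a=cv2.imread("pics/w_g.png")[0:115,200:290];b=cv2.imread("pics/w_p.png")[15:130,250:340]
cv2.imwrite("pics/crop3.png",cv2.resize(np.hstack([a,b]),None,fx=4.4,fy=4.4,interpolation=cv2.INTER_CUBIC))
E
```

```text
(no output)
```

View pics/crop3.png

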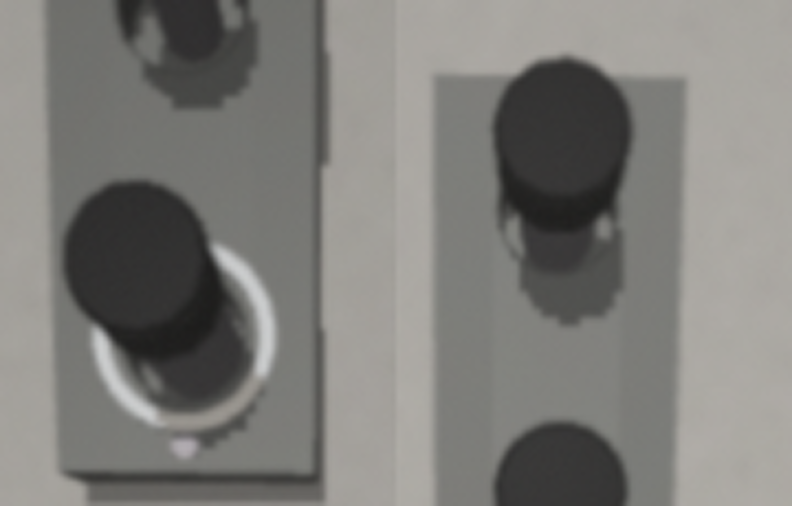

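The picture isn't decisive by eye, so I'll measure play quasi-statically and then re-probe from a few offsets. An 18.8 mm piston near centre would drop through blue.

```bash
python3 - <<'E'
from ins import *
C=G+[.0,.0006]
for ax in(0,1):
  for s in(-1.6,-.8,0,.8,1.6):
    d=np.zeros(2);d[ax]=s*.001;movel([*(C+d),.1255],v=.02);wait(.15)
    f=np.mean([get_ft_force() for _ in range(4)],axis=0);t=get_ft_torque()
    print(ax,s,np.round((np.array(get_tcp_pos())[:2]-C)*1e3,2),np.round(f,2),np.round(t,3))
print(get_time())
for d in([.0006,.0006],[-.0006,.0006],[0,.0014],[0,0]):
    D=G+d;movel([*D,.1265],v=.03);wait(.1);f0=np.array(get_ft_force());h=movel([*D,.115],v=.02,until_force=2);wait(.1)
    print(d,h,(get_tcp_pos()[2]-off)*1e3,np.round(np.array(get_ft_force())-f0,2))
movel([*C,.1265]);print(get_time())
E
```

```text
0 -1.6 [-0.97  0.04] [ 2.76  0.61 -3.29] [-0.027 -0.796 -0.008]
0 -0.8 [-0.77  0.03] [ 2.48  0.54 -1.02] [ 0.054 -0.559  0.012]
0 0 [-0.46 -0.03] [ 0.44  1.12 -0.85] [-0.05  -0.034 -0.049]
0 0.8 [ 0.64 -0.04] [ 0.25 -0.02  0.09] [-0.059  0.066  0.016]
0 1.6 [ 1.44 -0.03] [-1.    0.4  -0.99] [-0.078  0.238 -0.041]
1 -1.6 [ 0.27 -1.43] [ 0.29  2.95 -1.33] [ 0.509 -0.143  0.012]
1 -0.8 [ 0.09 -0.86] [ 0.29  0.07 -0.65] [ 0.158 -0.162  0.017]
1 0 [-0.21 -0.08] [ 0.82 -0.47  0.49] [-0.066  0.014 -0.008]
1 0.8 [-0.02  0.79] [-0.01 -0.63  0.07] [0.002 0.025 0.018]
1 1.6 [-0.    1.55] [-0.33 -1.07 -0.37] [-0.274 -0.013 -0.044]
24.2083
[0.0006, 0.0006] True 61.042567113593854 [1.06 0.09 2.48]
[-0.0006, 0.0006] True 60.72980010107149 [-1.18  0.26  2.17]
[0, 0.0014] True 60.950540338730676 [ 0.68 -0.31  2.59]
[0, 0] True 60.96656204231587 [-0.58  1.04  2.8 ]
27.8333
```

It stopped on the blue ring from every offset with about 1.5 mm of play, so the blue cup is the target. I'll lift out and view the blue cup with the wrist camera.

```bash
python3 - <<'E'
from ins import *
C=G+[.0,.0006]
movel([*C,.175],v=.08);movel([*C,.22],v=.2);print("grip",get_grip_width()*88)
movel([.576,-.25,.22],v=.3);wait(.3)
im,T=shot("wrist","w_c.png")
H,S,V=cv2.split(cv2.cvtColor(im,cv2.COLOR_BGR2HSV))
m=((abs(H.astype(int)-112)<14)&(S>120)).astype(np.uint8)
u=project("wrist",[.576,-.184,.02],T)[0];print("pred",u)
for c in cv2.findContours(m,0,cv2.CHAIN_APPROX_NONE)[0]:
    if cv2.contourArea(c)<300: continue
    hull=cv2.convexHull(c)[:,0]
    for z in(.003,.028):
        cc,r=circ(cast("wrist",hull,z,T)[:,:2]);print(cv2.contourArea(c),cv2.boundingRect(c),z,cc,r)
print(get_time(),get_tcp_pos())
E
```

```text
grip 25.59041446150201
pred [283.52588168 137.98243932]
1556.0 (264, 118, 45, 46) 0.003 [ 0.57858612 -0.18692261] 0.02756703821063045
1556.0 (264, 118, 45, 46) 0.028 [ 0.57836873 -0.18668046] 0.025748564143237056
30.525 [ 0.57609941 -0.2493647   0.22023072]
```

View pics/w_c.png

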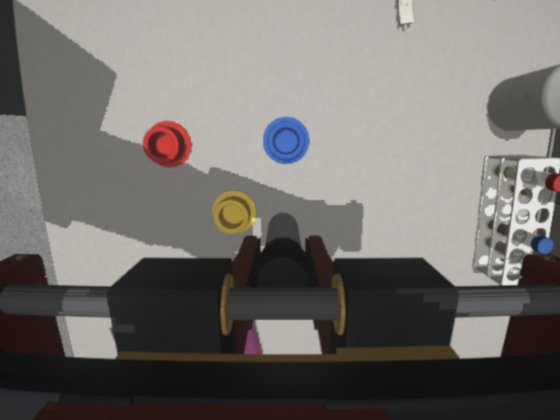

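The picture shows the blue cup at about (286,140), with a measured flange radius of about 28 mm and centre near (0.579, -0.187). The piston is still upright in the grip. Now place it.

```bash
python3 - <<'E'
from ins import *
P=np.array([.579,-.187])
movel([*P,.16],v=.2);wait(.2);print(get_tcp_pos())
h=movel([*P,.078],v=.08,until_force=4);print("early hit",h)
if not h:
    wait(.1);h=movel([*P,.060],v=.015,until_force=2);wait(.2)
    foot=get_tcp_pos()[2]-off;print(h,"foot",foot*1e3,get_ft_force(),get_tcp_pos())
    if h and foot<.0075:
        command_gripper(0.6);wait(.2);movel([*P,.19],v=.15);wait(.3)
        im,T=shot("wrist","w_end.png");print(piston_top(im,T,[*P,.097],.097))
        shot("scene","s_end.png")
print(get_time())
a=cv2.imread("pics/w_end.png")[100:330,150:420];b=cv2.imread("pics/s_end.png")[140:300,160:430]
cv2.imwrite("pics/end.png",cv2.resize(np.vstack([a,b]),None,fx=1.5,fy=1.5))
E
```

```text
[ 0.57970976 -0.18810849  0.1611433 ]
early hit False
True foot 5.015039173486953 [-0.57631697  0.61417488  5.88721526] [ 0.57895081 -0.18694645  0.06614504]
(array([ 0.57792052, -0.18686033]), np.float64(0.012547775189637464))
35.775
```

View pics/end.png

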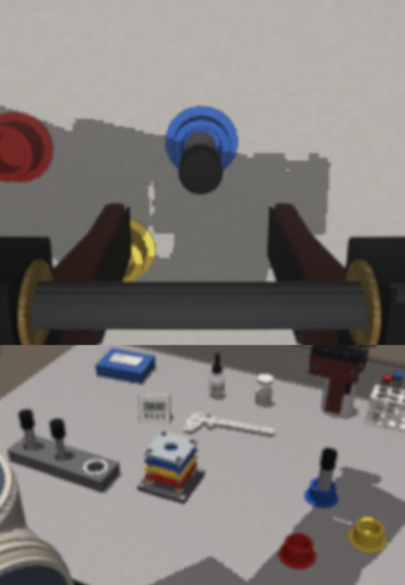

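The piston stands upright in the blue cup, the other two are still in the stand, and the gripper is clear.

```bash
python3 -c "
from station import *
print(job_done())"
```

```text
the job is handed in; nothing more can be done
None
```

The white-ring piston was stopped by the blue ring, pressed and held with the tower sunk about 1.6 mm, then stood upright in the blue cup and let go, with the other two pistons still standing in the stand; handed in at about 36 s.

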